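# Plug the two storage tubes

### The arm

A 7-joint arm with a two-finger parallel gripper is mounted at the origin on the work surface; the furniture and walls round the work are solid. World frame = base frame: x ahead of the robot, y to its left, z up, the work surface at z = 0. Lengths are in m, angles in rad, forces in N, time in s.
With the tool pointing down it reaches from about 0.4 to 0.9 m from the base axis. Payload 5.6 kg.
Tool frame: the origin (TCP) lies at the very end of the fingers, on their centre line; the grasp point (between the pads) lies 19 mm behind it (robot.tcp_to_grasp is the distance from the TCP to the grasp point, in m); z points along the fingers, y is the direction in which the jaws open and shut (so a half turn about z gives the same grasp; the last joint's range is limited). The gripper opens to 92 mm and grips with 3 to 60 N. Pads are 20 mm wide; open, the fingers measure 128 mm over their backs; the gripper's body (75 mm by 189 mm) begins 69 mm behind the grasp point.
Start: joints at [-1.187, 0.468, -0.012, 1.603, 0.006, 1.071, -0.056], TCP at [0.269, 0.592, 0.215] pointing down, gripper open.
Joint ranges: [-2.53, 2.53], [-0.31, 2.02], [-1.57, 1.55], [0.28, 2.44], [-1.29, 4.43], [0.15, 1.84], [-2.92, 2.92]. Speed limits (rad/s): [2.57, 2.57, 3.14, 3.14, 3.14, 3.14, 3.14].

### API

Orientations are given as a unit quaternion [w, x, y, z].
In Python, from bench import robot gives the robot as it stands.
- The arm moves only by the tool step_arm, never from a script. Its arguments are lists of equal length, an entry for each row: "translation": the shift along the tool's x, y, z in mm, a list of three; "rot": the turn, a rotation vector about the tool's x, y, z in rad, a list of three. A call has exactly 5 rows; each row shifts and turns the pose as measured when the row begins, along the tool's axes as they then stand; what a row does not reach is not made up. A row lasts 1/12 s, in which the tool goes at most 41.7 mm and 7.16 degrees, less where a joint would pass 70% of its speed; a pose out of reach is approached as far as the arm can. A call is refused whole if a number of a shift passes 41.7 or a number of a turn 0.125, either way. A call with a gripper value outside its range is refused whole. "fingers" is the finger opening in mm, from 0 to 91.9, set as the call begins (left out, the last holds). The fingers move at their own pace and stop on an object; "squeeze" is the grip in N (left out, the last holds). Time passes only in rows, so rows that do not move let the fingers close, or fill a call up. It gives the time, the measured TCP pose, the force and the opening at its end, in the units of the state.
- robot.state(): the state, without advancing time (a new reading comes with each control period).
- robot.grab_frame(name): name is "scene" or "top" or "wrist"; returns (picture, depth): 420x560x3 uint8, red, green, blue; 420x560 float32, m along the optical axis (not along the pixel's ray), 0 where there is no reading.
- robot.calibration(name): a dict with "fx", "fy", "cx", "cy" (pixels), "distortion" ([k1, k2, p1, p2, k3] as OpenCV has them; the pictures are not rectified), "R" (3x3) and "t" (3): a world point X has camera coordinates R X + t. Camera axes: x right, y down, z forward; pixel columns grow to the right and rows downward; lengths in m; the calibration is good to about 2 mm. A picture is of the moment at which its call begins: read the wrist's pose just before it. calibration takes no time and is no camera call; for the wrist camera it gives the pose at the moment of the call.
- robot.hand_in(): hands the job in, once; it reports no verdict.
The state is a dict: "time_s": time; "q": joint angles; "dq": joint speeds; "tau": joint torques, N m; "tool_pos": TCP position; "tcp_rot": TCP orientation; "force": force on the tool from outside, world axes, zero at the start; "moment": the same for the moment, N m; "gripper_width": opening from 0.0 (shut) to 1.0 (fully open).
Only numpy, scipy, OpenCV 4.12 (cv2) and the standard library are available. Lean on these libraries where they do the work, as an engineer would, in place of code of your own. Each camera call takes 0.05 s, during which the arm holds its last target.

### The job

Close the two upright metal tubes on the bench with the two turned dark-wood plugs, so that no sawdust gets in. The tubes and plugs differ only slightly in size: put each plug upright into the tube it fits, fully down so that its collar rests on the rim, and let go.

Things in the scene. Friction and masses are not known exactly. Their poses are not given: they have to be found in the camera images.
- small_plug_center (a point): Smaller of two loose dark turned-wood plugs, upright, 70 mm tall, ~60 g: tapered body 22 mm high, 24 mm diameter at the foot, 32 mm at the top; collar 5 mm thick, 48 mm diameter; round knob to grip, 26 mm diameter, 43 mm tall. Fits the narrow tube. Point: on the axis, 35 mm above the foot; collar underside 13 mm and collar top 8 mm below it, knob top 35 mm above. z up along the knob.
- large_plug_center (a point): The larger plug: same heights and knob, but the body is 34 mm at the foot and 42 mm at the top and the collar 58 mm diameter. Fits the wide tube; in the narrow one it sticks part-way. Point: on the axis, 35 mm above the foot; collar underside 13 mm and collar top 8 mm below it, knob top 35 mm above. z up along the knob.
- narrow_tube_mouth (a point): Centre of the open mouth, level with the rim, of the narrower of two upright metal tubes fixed to the bench by a round screwed foot flange (80 mm diameter). Bore 36 mm, outer diameter 42 mm, 80 mm tall, hollow almost to the bench. z up.
- wide_tube_mouth (a point): The same for the wider tube: bore 46 mm, outer diameter 52 mm, 80 mm tall, same foot flange. z up.
There are look-alikes about, which are no part of the job. What is shaped like the part that bears small_plug_center but pink or yellow is not meant.

How it is judged:
By the outcome, as a careful person would: the job done as asked, in the order asked, and still so for the second after the job is handed in, with the robot touching nothing.
It also fails if it takes over 58 s, if anything falls off the work surface, if the arm or the gripper's body presses on something with over 40 N, if the wrist force passes 120 N, or if a joint passes its speed limit or range.

## Working session

There is one attempt and no reset: what is moved stays moved. The work goes in short steps, Python scripts to look and compute and a tool call to move; the robot and the scene stay as the last step left them, time stands still between calls to the robot, and variables do not carry over. Pictures are saved under pics/ and viewed, and the job is handed in when it is done.

Besides the shell and the picture viewer there is one more tool, called after ">>>" by a JSON object that holds its "method" and its "body". step_arm: Moves the arm, as the interface text tells. Its arguments: {"type":"object","properties":{"translation":{"type":"array"},"rot":{"type":"array"},"fingers":{"type":"number"},"squeeze":{"type":"number"}},"required":["translation","rot"]}

```bash
mkdir -p pics; ls
python3 - <<'E'
from bench import robot
import cv2,numpy as np
s=robot.state();print({k:np.round(v,4).tolist() for k,v in s.items()}, robot.tcp_to_grasp)
for n in ["scene","top","wrist"]:
    c=robot.calibration(n);print(n,c)
    p,d=robot.grab_frame(n);np.savez(f"pics/{n}0.npz",p=p,d=d,R=c["R"],t=c["t"])
    cv2.imwrite(f"pics/{n}0.png",p[:,:,::-1])
E
```

```text
pics
{'time_s': 0.0, 'q': [-1.187, 0.4684, -0.0116, 1.6036, 0.006, 1.0714, -0.0563], 'dq': [-0.0016, 0.0005, -0.0001, 0.0021, -0.0012, -0.0018, 0.0023], 'tau': [-0.0007, -52.0578, -0.0123, -24.3743, -0.0566, 0.0173, 0.0001], 'tool_pos': [0.2689, 0.5911, 0.2136], 'tcp_rot': [-0.0001, 0.2118, 0.9773, -0.0009], 'force': [0.7258, 0.2349, -0.3631], 'moment': [-0.0117, 0.0081, 0.0208], 'gripper_width': 0.9991} 0.0187
scene {'fx': 496.78141665553443, 'fy': 496.78141665553443, 'cx': 277.05476795395725, 'cy': 210.4884996260775, 'distortion': array([-0.04549443,  0.        ,  0.        ,  0.        ,  0.        ]), 'R': array([[ 0.05964981,  0.99813469,  0.01300153],
       [ 0.6917607 , -0.03194342, -0.72141996],
       [-0.71965897,  0.05202651, -0.69237577]]), 't': array([ 0.01425271, -0.33700733,  1.32955943])}
top {'fx': 387.7997733620573, 'fy': 387.7997733620573, 'cx': 284.7335381953797, 'cy': 201.0809937814711, 'distortion': array([-0.10795187,  0.        ,  0.        ,  0.        ,  0.        ]), 'R': array([[-4.73021822e-04, -9.99993449e-01,  3.58868317e-03],
       [-9.91420978e-01, -1.03953653e-07, -1.30707473e-01],
       [ 1.30706618e-01, -3.61972327e-03, -9.91414483e-01]]), 't': array([-0.06461747,  0.56222122,  0.86533758])}
wrist {'fx': 342.5670525597971, 'fy': 342.5670525597971, 'cx': 275.65337796034686, 'cy': 206.80149005293976, 'distortion': array([-0.08754702,  0.        ,  0.        ,  0.        ,  0.        ]), 'R': array([[ 0.41342808,  0.91053529, -0.00164673],
       [ 0.88048955, -0.39932375,  0.25549696],
       [ 0.23198142, -0.10707955, -0.96680846]]), 't': array([-0.65001783, -0.02867349,  0.39033918])}
```

View pics/scene0.png

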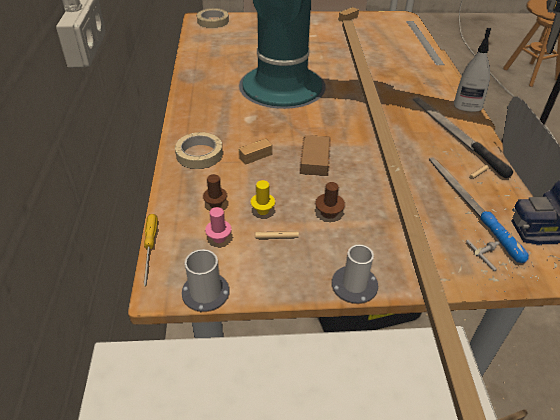

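View pics/top0.png

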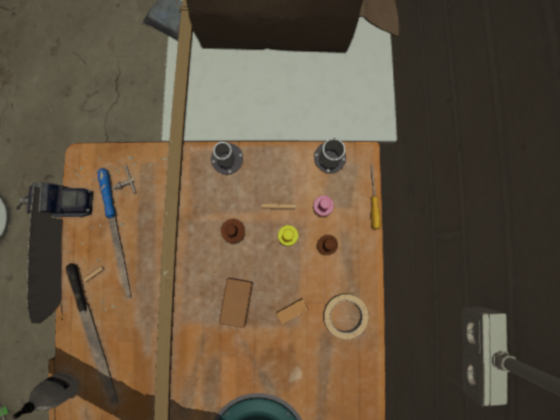

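View pics/wrist0.png

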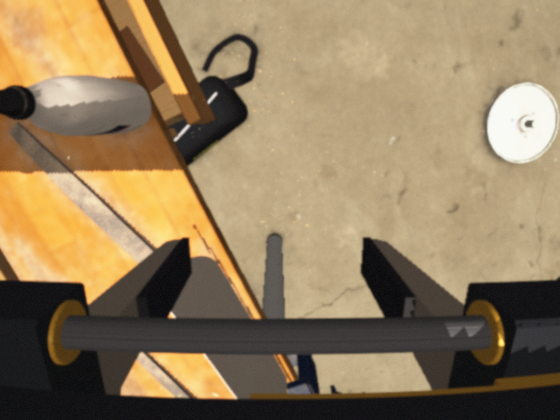

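Scene view: small dark plug candidates at (215,190) and (330,200). Yellow (262,197) and pink (217,225) are decoys. Tubes are at (203,275), wide, and (357,272), narrow. A long plank (385,130) crosses between the gripper and the work. I'll measure these next.

```bash
cat > h.py <<'E'
import numpy as np,cv2
from bench import robot
def K(c): return np.array([[c["fx"],0,c["cx"]],[0,c["fy"],c["cy"]],[0,0,1]])
def ray(c,uv):
    u=cv2.undistortPoints(np.array(uv,float).reshape(-1,1,2),K(c),c["distortion"]).reshape(-1,2)
    d=np.c_[u,np.ones(len(u))]
    return -c["R"].T@c["t"], d@c["R"]          # origin, world dirs with unit optical depth
def onplane(c,uv,z):
    o,d=ray(c,uv); return o+d*((z-o[2])/d[:,2])[:,None]
def cloud(c,dep):
    h,w=dep.shape; vv,uu=np.mgrid[:h,:w]
    o,d=ray(c,np.c_[uu.ravel(),vv.ravel()])
    P=o+d*dep.reshape(-1,1); P[dep.ravel()==0]=np.nan
    return P.reshape(h,w,3)
def proj(c,X):
    return cv2.projectPoints(np.array(X,float).reshape(-1,1,3),cv2.Rodrigues(c["R"])[0],c["t"],K(c),c["distortion"])[0].reshape(-1,2)
E
python3 - <<'E'
from h import *
for n in ["top","scene"]:
    c=robot.calibration(n); f=np.load(f"pics/{n}0.npz"); P=cloud(c,f["d"]); 
    pts={"top":{"plugL":(233,230),"plugR":(327,244),"yel":(288,235),"pink":(323,206),"narrow":(223,150),"wide":(332,150),"plank1":(175,200),"plank2":(163,380),"plank3":(182,60),"bench":(270,180),"hang":(280,30),"ring":(346,297),"block":(237,300)},
     "scene":{"plugL":(330,187),"plugR":(214,180),"plank":(385,130),"plank2":(430,280),"plank3":(350,25),"bench":(290,220),"bottle":(472,90)}}[n]
    for k,(u,v) in pts.items(): print(n,k,np.round(P[v,u],3))
    # dark wood mask clusters by height band
    hsv=cv2.cvtColor(f["p"],cv2.COLOR_RGB2HSV)
    z=P[...,2]
    ws=(P[...,0]>0.3)&(P[...,0]<0.95)&(P[...,1]>-.35)&(P[...,1]<.3)
    for lo,hi in [(0.058,0.073),(0.02,0.032),(0.073,0.09)]:
        m=(ws&(z>lo)&(z<hi)).astype(np.uint8)
        nn,lab,st,ce=cv2.connectedComponentsWithStats(m)
        for i in range(1,nn):
            if st[i,4]>25:
                q=P[lab==i]; print(n,lo,"px",np.round(ce[i]),st[i,4],"mid",np.round((q.min(0)+q.max(0))/2,4),"ext",np.round(np.ptp(q,axis=0),3),"mean",np.round(q.mean(0),4))
E
```

```text
top plugL [0.493 0.05  0.07 ]
top plugR [ 0.462 -0.158  0.071]
top yel [ 0.482 -0.072  0.072]
top pink [ 0.546 -0.15   0.072]
top narrow [0.689 0.085 0.02 ]
top wide [ 0.693 -0.181  0.006]
top plank1 [0.567 0.198 0.019]
top plank2 [0.147 0.217 0.02 ]
top plank3 [0.927 0.197 0.021]
top bench [ 0.619 -0.029  0.001]
top hang [ 0.984 -0.053  0.062]
top ring [ 0.341 -0.206  0.028]
top block [0.335 0.045 0.028]
top 0.058 px [336. 144.] 41 mid [ 0.6861 -0.1778  0.0655] ext [0.027 0.041 0.015] mean [ 0.6924 -0.1822  0.066 ]
top 0.058 px [220. 147.] 35 mid [0.6772 0.0817 0.0656] ext [0.028 0.027 0.015] mean [0.6837 0.0853 0.0662]
top 0.058 px [226. 158.] 34 mid [0.6641 0.0728 0.0655] ext [0.025 0.029 0.014] mean [0.6582 0.0697 0.0666]
top 0.058 px [330. 159.] 34 mid [ 0.66   -0.1732  0.0655] ext [0.021 0.047 0.014] mean [ 0.6557 -0.1684  0.0657]
top 0.058 px [325. 204.] 105 mid [ 0.5528 -0.1545  0.0655] ext [0.025 0.024 0.014] mean [ 0.5525 -0.1542  0.0688]
top 0.058 px [230. 229.] 96 mid [0.4953 0.0586 0.0664] ext [0.022 0.025 0.013] mean [0.4948 0.0577 0.0692]
top 0.058 px [288. 235.] 104 m
[... 3556 characters left out ...]
5258 -0.2826  0.0209]
scene 0.02 px [219. 232.] 261 mid [ 0.5586 -0.1547  0.0268] ext [0.044 0.046 0.01 ] mean [ 0.5637 -0.1541  0.0274]
scene 0.02 px [203. 271.] 26 mid [ 0.6555 -0.1775  0.0279] ext [0.005 0.02  0.008] mean [ 0.6554 -0.1779  0.0292]
scene 0.02 px [354. 283.] 111 mid [0.6847 0.0751 0.0261] ext [0.024 0.039 0.012] mean [0.6905 0.0721 0.0263]
scene 0.02 px [206. 293.] 146 mid [ 0.6896 -0.1745  0.026 ] ext [0.031 0.05  0.012] mean [ 0.698  -0.1719  0.0258]
scene 0.073 px [360. 255.] 250 mid [0.6755 0.0768 0.0781] ext [0.042 0.042 0.01 ] mean [0.676  0.0764 0.0781]
scene 0.073 px [201. 263.] 321 mid [ 0.6781 -0.1752  0.0778] ext [0.053 0.051 0.01 ] mean [ 0.6793 -0.1751  0.0783]
```

Points in the world frame, top and scene agreeing within about 3 mm:

| Part | x, y (m) | Measured size |
|---|---|---|
| Large plug | 0.496, 0.058 | collar 57 mm |
| Small plug | 0.464, -0.164 | collar 46 mm |
| Narrow tube | 0.674, 0.077 | outer 41 mm |
| Wide tube | 0.677, -0.175 | outer 52 mm |

Candidates by scene pixel: dark (332,200) is the large plug and dark (214,190) the small one. Yellow (263,197), pink (217,225), and the ring and blocks are not wanted. I'll check a close crop before moving.

```bash
cat >> h.py <<'E'
from scipy.spatial.transform import Rotation as Ro
def rot(): 
    s=robot.state(); w,x,y,z=s["tcp_rot"]; return Ro.from_quat([x,y,z,w]).as_matrix(), np.array(s["tool_pos"]), s
def delta(target, yaw_y=None):
    R,p,s=rot(); d=np.array(target)-p
    t=R.T@d*1000
    z=R[:,2]; down=np.array([0,0,-1.]); tilt=R.T@np.cross(z,down)
    print("t",round(s["time_s"],2),"pos",np.round(p,4),"tool shift mm",np.round(t,1),"tilt fix",np.round(tilt,4),"q",np.round(s["q"],2),"F",np.round(s["force"],1),"w",round(s["gripper_width"]*91.9,1))
E
python3 - <<'E'
from h import *
im=cv2.imread("pics/scene0.png"); cv2.imwrite("pics/crop0.png",cv2.resize(im[165:305,140:390],None,fx=3,fy=3,interpolation=cv2.INTER_CUBIC))
R,p,s=rot(); c=robot.calibration("wrist"); o=-c["R"].T@c["t"]; print("cam in tool",R.T@(o-p)); print(R)
delta([.496,.058,.2]); delta([.42,.3,.22])
E
```

```text
cam in tool [ 0.07243801  0.00085768 -0.1698902 ]
[[-9.10257154e-01  4.14043095e-01 -4.79034692e-04]
 [ 4.14043365e-01  9.10256300e-01 -1.24902889e-03]
 [-8.11074414e-05 -1.33527862e-03 -9.99999105e-01]]
t 0.15 pos [0.2689 0.5913 0.2139] tool shift mm [-427.5 -391.4   14.4] tilt fix [-0.0013  0.0001 -0.    ] q [-1.19  0.47 -0.01  1.6   0.01  1.07 -0.06] F [ 0.3 -0.3 -0.4] w 91.7
t 0.15 pos [0.2689 0.5913 0.2139] tool shift mm [-258.1 -202.6   -5.8] tilt fix [-0.0013  0.0001 -0.    ] q [-1.19  0.47 -0.01  1.6   0.01  1.07 -0.06] F [ 0.3 -0.3 -0.4] w 91.7
```

View pics/crop0.png

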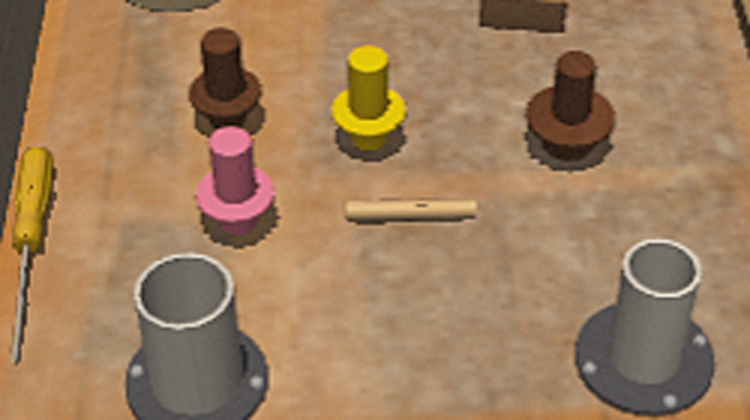

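The crop confirms it: the small dark plug is at crop (222,90), the large dark plug at (572,115) with the visibly wider collar. The wide tube is on the left at (185,290), the narrow one on the right at (660,270). Moving to above the large plug.

>>> {"method": "step_arm", "body": {"translation": [[-20,-18,-2],[-30,-27,0],[-30,-27,0],[-30,-27,0],[-30,-27,0]], "rot": [[0,0,0],[0,0,0],[0,0,0],[0,0,0],[0,0,0]], "fingers": 56, "squeeze": 25}}

```text
time_s: 0.57
tool_pos: [0.3391, 0.4212, 0.2123]
tcp_rot: [-0.003, 0.203, 0.979, -0.0]
force: [1.0, 0.7, -0.1]
gripper_width: 0.661
```

```bash
python3 -c "
from h import *
delta([.496,.058,.17])"
```

```text
t 0.57 pos [0.3391 0.4212 0.2123] tool shift mm [-288.7 -270.7   41.3] tilt fix [-0.002  -0.0052  0.    ] q [-0.97  0.29  0.02  1.87 -0.01  0.98  0.22] F [ 1.   0.7 -0.1] w 60.8
```

>>> {"method": "step_arm", "body": {"translation": [[-30,-28,3],[-30,-28,3],[-30,-28,3],[-30,-28,3],[-30,-28,3]], "rot": [[0,0,0],[0,0,0],[0,0,0],[0,0,0],[0,0,0]]}}

```text
time_s: 0.98
tool_pos: [0.4202, 0.2296, 0.197]
tcp_rot: [-0.003, 0.202, 0.979, 0.0]
force: [0.7, -0.0, 0.0]
gripper_width: 0.61
```

```bash
python3 -c "
from h import *
delta([.496,.058,.17])"
```

```text
t 0.98 pos [0.4202 0.2296 0.197 ] tool shift mm [-137.7 -127.5   26.4] tilt fix [-0.0005 -0.0051 -0.    ] q [-0.69  0.2   0.13  2.03 -0.04  0.91  0.63] F [ 0.7 -0.   0. ] w 56.1
```

>>> {"method": "step_arm", "body": {"translation": [[-30,-28,6],[-30,-28,6],[-30,-28,6],[-27,-25,4],[-8,-7,0]], "rot": [[0,0,0],[0,0,0],[0,0,0],[0,-0.005,0],[0,0,0]]}}

```text
time_s: 1.4
tool_pos: [0.4897, 0.0639, 0.1746]
tcp_rot: [0.001, 0.206, 0.979, -0.001]
force: [0.5, -0.2, -0.7]
gripper_width: 0.609
```

```bash
python3 -c "
from h import *
delta([.496,.058,.17])
c=robot.calibration('wrist');p,d=robot.grab_frame('wrist');cv2.imwrite('pics/w1.png',p[:,:,::-1]);np.savez('pics/w1.npz',p=p,d=d)
P=cloud(c,d);z=P[...,2]
print(np.round(proj(c,[[.496,.058,.07]]),0))
for lo,hi in [(.066,.074),(.02,.03)]:
  m=((z>lo)&(z<hi)&(np.hypot(P[...,0]-.496,P[...,1]-.058)<.05)).astype(np.uint8)
  q=P[m>0]; print(len(q),(q.min(0)+q.max(0))/2,np.ptp(q,axis=0),q.mean(0))
delta([.496,.058,.17])"
```

```text
t 1.4 pos [0.4897 0.0639 0.1746] tool shift mm [-8.2 -2.8  4.6] tilt fix [-0.0008  0.0024 -0.    ] q [-0.42  0.25  0.25  2.03 -0.08  0.87  1.03] F [ 0.5 -0.2 -0.7] w 56.0
[[271. 216.]]
696 [0.49496316 0.05966564 0.06879851] [0.02525691 0.02523872 0.00558431] [0.49432647 0.0600221  0.06942237]
1803 [0.4947742  0.05976773 0.02640188] [0.05700764 0.05720215 0.00653163] [0.49052477 0.06190776 0.02669306]
t 1.45 pos [0.49   0.0637 0.1749] tool shift mm [-7.7 -2.8  4.9] tilt fix [-0.0007  0.0027  0.    ] q [-0.42  0.25  0.25  2.03 -0.08  0.87  1.03] F [ 0.6 -1.8  0.3] w 56.0
```

View pics/w1.png

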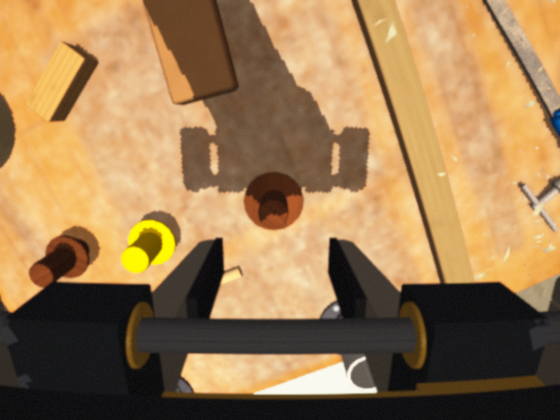

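The wrist view shows the large plug at (273,205), between the fingers, with its centre at (0.495, 0.0593). Descending.

```bash
python3 -c "
from h import *
delta([.4952,.0592,.034])"
```

```text
t 1.45 pos [0.49   0.0637 0.1749] tool shift mm [ -6.1  -1.9 140.9] tilt fix [-0.0007  0.0027  0.    ] q [-0.42  0.25  0.25  2.03 -0.08  0.87  1.03] F [ 0.6 -1.8  0.3] w 56.0
```

>>> {"method": "step_arm", "body": {"translation": [[-6,-2,5],[-2,-1,25],[0,0,25],[0,0,20],[0,0,0]], "rot": [[0,0.003,0],[0,0,0],[0,0,0],[0,0,0],[0,0,0]]}}

```text
time_s: 1.87
tool_pos: [0.4985, 0.0593, 0.0977]
tcp_rot: [0.001, 0.206, 0.979, 0.002]
force: [-0.4, -0.0, 0.2]
gripper_width: 0.611
```

```bash
python3 -c "
from h import *
delta([.4952,.0592,.034])"
```

```text
t 1.87 pos [0.4985 0.0593 0.0977] tool shift mm [ 3.1 -1.6 63.7] tilt fix [0.0035 0.0022 0.    ] q [-0.38  0.39  0.23  2.07 -0.14  0.7   1.1 ] F [-0.4 -0.   0.2] w 56.1
```

>>> {"method": "step_arm", "body": {"translation": [[3,-1,10],[0,0,20],[0,0,20],[0,0,13],[0,0,0]], "rot": [[0.004,0.002,0],[0,0,0],[0,0,0],[0,0,0],[0,0,0]]}}

```text
time_s: 2.28
tool_pos: [0.4963, 0.0646, 0.0335]
tcp_rot: [0.001, 0.203, 0.979, 0.001]
force: [-0.7, -0.1, 0.5]
gripper_width: 0.609
```

```bash
python3 -c "
from h import *
delta([.4952,.0592,.034])"
```

```text
t 2.28 pos [0.4963 0.0646 0.0335] tool shift mm [-1.1 -5.4 -0.5] tilt fix [ 0.0026  0.0015 -0.    ] q [-0.36  0.5   0.2   2.1  -0.18  0.56  1.13] F [-0.7 -0.1  0.5] w 56.0
```

>>> {"method": "step_arm", "body": {"translation": [[-1,-5,0],[0,0,0],[0,0,0],[0,0,0],[0,0,0]], "rot": [[0.003,0.002,0],[0,0,0],[0,0,0],[0,0,0],[0,0,0]]}}

```text
time_s: 2.7
tool_pos: [0.4971, 0.061, 0.0369]
tcp_rot: [0.002, 0.201, 0.98, 0.001]
force: [0.2, -0.8, -0.8]
gripper_width: 0.612
```

```bash
python3 -c "
from h import *
delta([.4952,.0592,.034])"
```

```text
t 2.7 pos [0.4971 0.061  0.0369] tool shift mm [ 1.1 -2.4  2.9] tilt fix [0.0026 0.0027 0.    ] q [-0.35  0.49  0.2   2.1  -0.18  0.56  1.14] F [ 0.2 -0.8 -0.8] w 56.3
```

>>> {"method": "step_arm", "body": {"translation": [[1,-2.5,3],[0,0,0],[0,0,0],[0,0,0],[0,0,0]], "rot": [[0.003,0.003,0],[0,0,0],[0,0,0],[0,0,0],[0,0,0]], "fingers": 15, "squeeze": 25}}

```text
time_s: 3.12
tool_pos: [0.4961, 0.0591, 0.0352]
tcp_rot: [0.001, 0.202, 0.979, 0.0]
force: [-0.4, 0.3, -0.7]
gripper_width: 0.277
```

```bash
python3 -c "
from h import *
delta([.4952,.0592,.034])"
```

```text
t 3.12 pos [0.4961 0.0591 0.0352] tool shift mm [ 0.9 -0.2  1.2] tilt fix [0.0011 0.0018 0.    ] q [-0.35  0.5   0.2   2.1  -0.18  0.56  1.14] F [-0.4  0.3 -0.7] w 25.5
```

Gripped at 25.5 mm, against a 26 mm knob. Lifting 120 mm.

>>> {"method": "step_arm", "body": {"translation": [[0,0,0],[0,0,-20],[0,0,-35],[0,0,-35],[0,0,-35]], "rot": [[0,0,0],[0,0,0],[0,0,0],[0,0,0],[0,0,0]]}}

```text
time_s: 3.53
tool_pos: [0.4895, 0.0578, 0.1563]
tcp_rot: [-0.008, 0.202, 0.979, -0.004]
force: [2.0, 0.1, -1.6]
gripper_width: 0.276
```

```bash
python3 -c "
from h import *
delta([.677,-.175,.155])"
```

```text
t 3.53 pos [0.4895 0.0578 0.1563] tool shift mm [-264.2 -139.8   -0.7] tilt fix [-0.0113 -0.0137 -0.    ] q [-0.4   0.29  0.26  2.04 -0.09  0.85  1.07] F [ 2.   0.1 -1.6] w 25.4
```

>>> {"method": "step_arm", "body": {"translation": [[-20,-11,0],[-34,-18,0],[-34,-18,0],[-34,-18,0],[-34,-18,0]], "rot": [[-0.011,-0.013,0],[0,0,0],[0,0,0],[0,0,0],[0,0,0]]}}

```text
time_s: 3.95
tool_pos: [0.6056, -0.073, 0.166]
tcp_rot: [0.005, 0.193, 0.981, 0.006]
force: [0.5, 0.2, -0.3]
gripper_width: 0.28
```

```bash
python3 -c "
from h import *
delta([.677,-.175,.155])"
```

```text
t 3.95 pos [ 0.6056 -0.073   0.166 ] tool shift mm [-104.6  -67.6   10.9] tilt fix [0.0138 0.0079 0.    ] q [-0.15  0.45  0.29  1.77 -0.17  0.93  1.4 ] F [ 0.5  0.2 -0.3] w 25.8
```

>>> {"method": "step_arm", "body": {"translation": [[-33,-21,1],[-33,-21,1],[-28,-18,1],[-8,-5,0],[0,0,0]], "rot": [[0.013,0.008,0],[0,0,0],[0,0,0],[0,0,0],[0,0,0]]}}

```text
time_s: 4.37
tool_pos: [0.6797, -0.185, 0.1606]
tcp_rot: [-0.0, 0.196, 0.981, -0.002]
force: [-0.1, -0.1, -0.8]
gripper_width: 0.277
```

```bash
python3 -c "
from h import *
delta([.677,-.175,.155])
for n in ['scene','wrist','top']:
  c=robot.calibration(n);p,d=robot.grab_frame(n);cv2.imwrite(f'pics/{n}2.png',p[:,:,::-1]);np.savez(f'pics/{n}2.npz',p=p,d=d)
  P=cloud(c,d);z=P[...,2]
  for lo,hi,cc,r in [(.074,.083,(.677,-.175),.045),(.16,.21,(.677,-.175),.06),(.14,.155,(.677,-.175),.05)]:
    m=(z>lo)&(z<hi)&(np.hypot(P[...,0]-cc[0],P[...,1]-cc[1])<r)
    q=P[m]; 
    if len(q)>20: print(n,lo,len(q),(q.min(0)+q.max(0))/2,np.ptp(q,axis=0),q.mean(0))
delta([.677,-.175,.155])"
```

```text
t 4.37 pos [ 0.6797 -0.185   0.1606] tool shift mm [6.3 8.2 5.6] tilt fix [-0.0042  0.0006  0.    ] q [ 0.01  0.62  0.31  1.52 -0.2   1.04  1.55] F [-0.1 -0.1 -0.8] w 25.5
scene 0.074 296 [ 0.67785691 -0.17521913  0.07841904] [0.05411082 0.05047454 0.0087924 ] [ 0.67908889 -0.17506553  0.07865991]
scene 0.16 1013 [ 0.68259447 -0.1852262   0.18499964] [0.03660712 0.06086946 0.04998136] [ 0.6877602  -0.18586117  0.18721912]
scene 0.14 484 [ 0.68902989 -0.18548425  0.15111444] [0.04145495 0.05738674 0.00746004] [ 0.69368394 -0.18614476  0.15250031]
wrist 0.074 485 [ 0.67225841 -0.17129778  0.07758543] [0.04295128 0.04715841 0.00700604] [ 0.66413073 -0.16468131  0.07912557]
wrist 0.16 6745 [ 0.67536315 -0.17917649  0.18500659] [0.03500086 0.05373585 0.04994348] [ 0.67267388 -0.18061307  0.18991612]
wrist 0.14 2970 [ 0.66776572 -0.18186863  0.15149554] [0.03701466 0.05486128 0.00692255] [ 0.66303005 -0.17708895  0.15184489]
t 4.52 pos [ 0.6786 -0.1807  0.161 ] tool shift mm [3.7 4.6 6. ] tilt fix [-0.002  -0.0011 -0.    ] q [ 0.    0.62  0.31  1.52 -0.2   1.04  1.55] F [-0.3  0.4 -1.6] w 25.5
```

View pics/scene2.png

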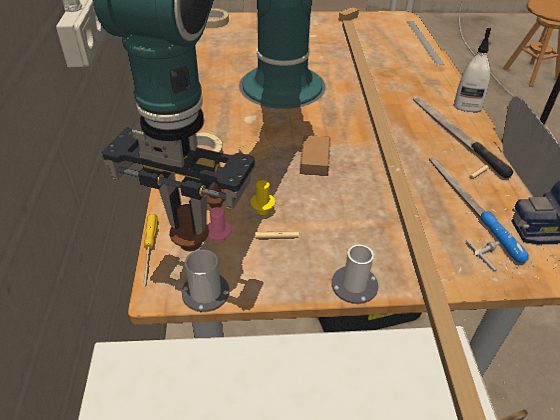

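View pics/wrist2.png

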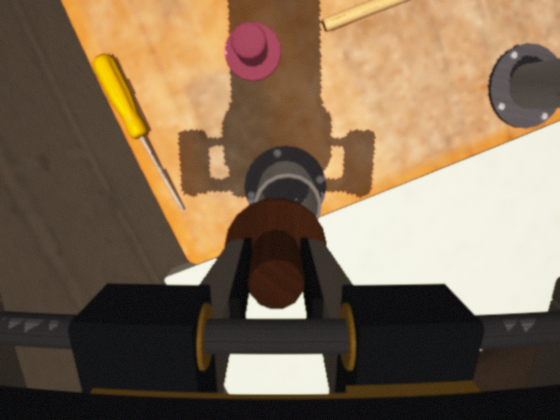

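The plug is held level above the wide tube: in the scene view the plug is at (190,235) and the tube mouth at (202,260). The tube centre re-measures at (0.677, -0.175). Centring, then lowering.

>>> {"method": "step_arm", "body": {"translation": [[4.5,4.5,0],[0,0,12],[0,0,12],[0,0,0],[0,0,0]], "rot": [[-0.002,-0.001,0],[0,0,0],[0,0,0],[0,0,0],[0,0,0]]}}

```text
time_s: 4.93
tool_pos: [0.6744, -0.1645, 0.1355]
tcp_rot: [-0.001, 0.189, 0.982, 0.003]
force: [-0.0, -0.2, -1.1]
gripper_width: 0.276
```

```bash
python3 -c "
from h import *
delta([.6775,-.1748,.122])"
```

```text
t 4.93 pos [ 0.6744 -0.1645  0.1355] tool shift mm [-6.7 -8.4 13.4] tilt fix [ 0.0049 -0.0025 -0.    ] q [-0.01  0.63  0.3   1.56 -0.21  0.98  1.54] F [-0.  -0.2 -1.1] w 25.3
```

>>> {"method": "step_arm", "body": {"translation": [[-5,-7,3],[0,0,3],[0,0,0],[0,0,0],[0,0,0]], "rot": [[0.004,-0.002,0],[0,0,0],[0,0,0],[0,0,0],[0,0,0]]}}

```text
time_s: 5.35
tool_pos: [0.6766, -0.1733, 0.1284]
tcp_rot: [-0.0, 0.189, 0.982, 0.0]
force: [-0.6, -0.0, -0.7]
gripper_width: 0.279
```

```bash
python3 -c "
from h import *
delta([.6775,-.1748,.122])"
```

```text
t 5.35 pos [ 0.6766 -0.1733  0.1284] tool shift mm [-1.4 -1.1  6.4] tilt fix [ 0.0002 -0.0008 -0.    ] q [ 0.    0.64  0.3   1.55 -0.21  0.98  1.55] F [-0.6 -0.  -0.7] w 25.6
```

>>> {"method": "step_arm", "body": {"translation": [[-1,-1,3],[0,0,6],[0,0,6],[0,0,4],[0,0,0]], "rot": [[0,0,0],[0,0,0],[0,0,0],[0,0,0],[0,0,0]]}}

```text
time_s: 5.77
tool_pos: [0.6775, -0.1754, 0.1081]
tcp_rot: [0.0, 0.189, 0.982, 0.0]
force: [-0.1, -0.6, -1.2]
gripper_width: 0.277
```

```bash
python3 -c "
from h import *
delta([.6775,-.1748,.094])"
```

```text
t 5.77 pos [ 0.6775 -0.1754  0.1081] tool shift mm [ 0.2  0.5 14.1] tilt fix [0.0003 0.0005 0.    ] q [ 0.01  0.67  0.29  1.56 -0.22  0.94  1.56] F [-0.1 -0.6 -1.2] w 25.5
```

Now 7 mm inside the mouth with no contact force.

>>> {"method": "step_arm", "body": {"translation": [[0,0,4],[0,0,4],[0,0,4],[0,0,2],[0,0,0]], "rot": [[0,0,0],[0,0,0],[0,0,0],[0,0,0],[0,0,0]]}}

```text
time_s: 6.18
tool_pos: [0.6775, -0.1754, 0.0933]
tcp_rot: [0.0, 0.189, 0.982, 0.0]
force: [-0.9, -0.6, 1.4]
gripper_width: 0.277
```

```bash
python3 -c "
from h import *
delta([.6775,-.1748,.094])
c=robot.calibration('scene');p,d=robot.grab_frame('scene')
cv2.imwrite('pics/s3.png',cv2.resize(p[130:310,100:290,::-1],None,fx=3,fy=3))"
```

```text
t 6.18 pos [ 0.6775 -0.1754  0.0933] tool shift mm [ 0.3  0.5 -0.7] tilt fix [ 0.0004  0.0003 -0.    ] q [ 0.01  0.69  0.29  1.57 -0.23  0.92  1.57] F [-0.9 -0.6  1.4] w 25.4
```

View pics/s3.png

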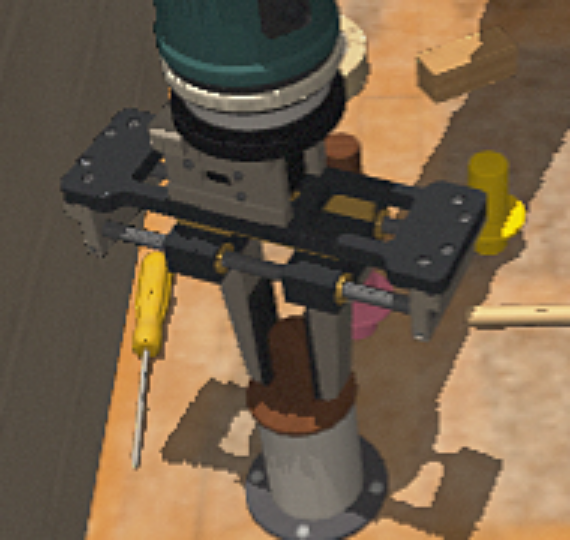

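The collar is on the rim, at crop (300,415). A slight press, then release.

>>> {"method": "step_arm", "body": {"translation": [[0,0,2],[0,0,1],[0,0,0],[0,0,0],[0,0,0]], "rot": [[0,0,0],[0,0,0],[0,0,0],[0,0,0],[0,0,0]]}}

```text
time_s: 6.65
tool_pos: [0.6782, -0.1755, 0.0932]
tcp_rot: [0.001, 0.189, 0.982, 0.001]
force: [0.3, -0.2, 0.4]
gripper_width: 0.28
```

>>> {"method": "step_arm", "body": {"translation": [[0,0,0],[0,0,0],[0,0,0],[0,0,0],[0,0,0]], "rot": [[0,0,0],[0,0,0],[0,0,0],[0,0,0],[0,0,0]], "fingers": 52}}

```text
time_s: 7.07
tool_pos: [0.6782, -0.1755, 0.0923]
tcp_rot: [0.001, 0.189, 0.982, 0.0]
force: [0.3, 1.0, -0.5]
gripper_width: 0.561
```

>>> {"method": "step_arm", "body": {"translation": [[0,0,-10],[0,0,-25],[0,0,-30],[0,0,-20],[0,0,0]], "rot": [[0,0,0],[0,0,0],[0,0,0],[0,0,0],[0,0,0]]}}

```text
time_s: 7.48
tool_pos: [0.6768, -0.1754, 0.1807]
tcp_rot: [-0.001, 0.189, 0.982, 0.0]
force: [0.4, -0.4, 0.9]
gripper_width: 0.562
```

```bash
cat > chk.py <<'E'
from h import *
import sys
def chk(cc,tag,names=("scene","top","wrist")):
  for n in names:
    c=robot.calibration(n);p,d=robot.grab_frame(n);cv2.imwrite(f'pics/{n}{tag}.png',p[:,:,::-1])
    P=cloud(c,d);z=P[...,2]
    for lo,hi in [(.112,.135),(.0815,.0895)]:
      m=(z>lo)&(z<hi)&(np.hypot(P[...,0]-cc[0],P[...,1]-cc[1])<.035)
      q=P[m]
      if len(q)>15: print(n,lo,len(q),"mid",np.round((q.min(0)+q.max(0))/2,4),"ext",np.round(np.ptp(q,axis=0),3),"z95",np.round(np.percentile(q[:,2],[5,50,95]),4))
E
python3 -c "
from chk import *
chk((.677,-.175),'4')
delta([.4638,-.1636,.14])"
```

```text
scene 0.112 279 mid [ 0.6798 -0.1762  0.1215] ext [0.025 0.025 0.019] z95 [0.114  0.1273 0.1298]
scene 0.0815 590 mid [ 0.6806 -0.1763  0.0855] ext [0.056 0.056 0.008] z95 [0.0833 0.0854 0.0873]
wrist 0.112 1191 mid [ 0.6771 -0.1745  0.1212] ext [0.025 0.025 0.018] z95 [0.1172 0.1274 0.1287]
wrist 0.0815 2493 mid [ 0.6773 -0.1742  0.0854] ext [0.057 0.057 0.008] z95 [0.0835 0.0847 0.0859]
t 7.63 pos [ 0.6742 -0.1745  0.1753] tool shift mm [199.  -68.1  37.4] tilt fix [-0.0013 -0.0098 -0.    ] q [-0.    0.6   0.31  1.52 -0.2   1.07  1.54] F [-0.3  1.3 -0.1] w 51.8
```

View pics/wrist4.png

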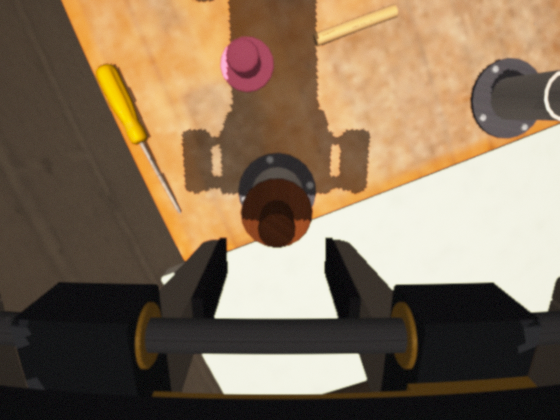

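The large plug is seated: collar top at z=0.085 and knob top at 0.128, exactly as required, with the collar level. Now the small plug.

>>> {"method": "step_arm", "body": {"translation": [[25,-9,0],[38,-13,0],[38,-13,0],[38,-13,0],[36,-12,0]], "rot": [[0,-0.008,0],[0,0,0],[0,0,0],[0,0,0],[0,0,0]]}}

```text
time_s: 8.05
tool_pos: [0.4846, -0.1621, 0.1658]
tcp_rot: [-0.006, 0.186, 0.982, -0.001]
force: [0.4, -0.2, 0.0]
gripper_width: 0.564
```

```bash
python3 -c "
from h import *
delta([.4638,-.1636,.14])"
```

```text
t 8.05 pos [ 0.4846 -0.1621  0.1658] tool shift mm [18.5 -8.9 26.1] tilt fix [-0.0048 -0.0114 -0.    ] q [-0.02  0.3   0.33  1.99 -0.12  0.87  1.57] F [ 0.4 -0.2  0. ] w 51.8
```

>>> {"method": "step_arm", "body": {"translation": [[10,-8,0],[0,0,5],[0,0,0],[0,0,0],[0,0,0]], "rot": [[-0.005,-0.01,0],[0,0,0],[0,0,0],[0,0,0],[0,0,0]]}}

```text
time_s: 8.47
tool_pos: [0.4611, -0.1637, 0.1555]
tcp_rot: [-0.008, 0.188, 0.982, 0.001]
force: [0.9, 0.0, -0.1]
gripper_width: 0.565
```

```bash
python3 -c "
from h import *
delta([.4638,-.1636,.14])
c=robot.calibration('wrist');p,d=robot.grab_frame('wrist');cv2.imwrite('pics/w5.png',p[:,:,::-1])
P=cloud(c,d);z=P[...,2]
for lo,hi in [(.066,.074),(.02,.03)]:
  m=((z>lo)&(z<hi)&(np.hypot(P[...,0]-.4635,P[...,1]+.164)<.04)).astype(np.uint8)
  q=P[m>0]; print(len(q),(q.min(0)+q.max(0))/2,np.ptp(q,axis=0),q.mean(0))
delta([.4638,-.1636,.034])"
```

```text
t 8.47 pos [ 0.4611 -0.1637  0.1555] tool shift mm [-2.7  1.1 15.4] tilt fix [-0.0006 -0.0159  0.    ] q [-0.01  0.29  0.33  2.05 -0.12  0.84  1.59] F [ 0.9  0.  -0.1] w 51.9
803 [ 0.46194858 -0.16220589  0.06894424] [0.02475601 0.02500226 0.00578581] [ 0.46156049 -0.16200385  0.06946631]
1115 [ 0.4619777  -0.16237227  0.0261588 ] [0.04652036 0.04735823 0.00696935] [ 0.45582715 -0.15987526  0.02662413]
t 8.52 pos [ 0.4614 -0.1637  0.1555] tool shift mm [ -4.1   1.1 121.5] tilt fix [-0.0006 -0.0157  0.    ] q [-0.01  0.29  0.33  2.05 -0.12  0.84  1.59] F [ 0.7  0.2 -0.8] w 51.9
```

View pics/w5.png

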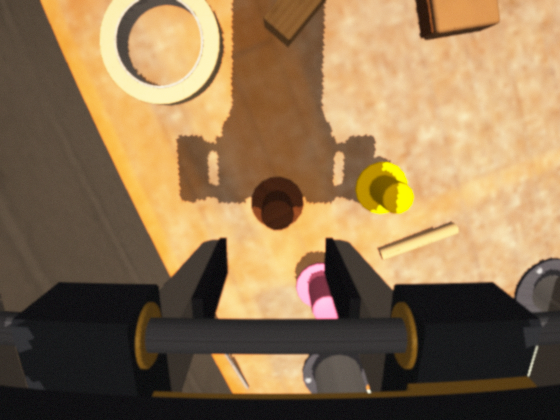

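The wrist view shows the small dark plug at (277,205), centred between the fingers. Yellow (385,190) and pink (320,285) are off to the side. Its centre is about (0.4625, -0.163). Descending.

>>> {"method": "step_arm", "body": {"translation": [[0,1,3],[0,0,20],[0,0,20],[0,0,15],[0,0,0]], "rot": [[0,-0.015,0],[0,0,0],[0,0,0],[0,0,0],[0,0,0]]}}

```text
time_s: 8.93
tool_pos: [0.4692, -0.1628, 0.0956]
tcp_rot: [0.003, 0.185, 0.983, -0.001]
force: [-0.5, -0.1, -0.3]
gripper_width: 0.567
```

```bash
python3 -c "
from h import *
delta([.4625,-.163,.034])"
```

```text
t 8.93 pos [ 0.4692 -0.1628  0.0956] tool shift mm [ 6.5 -2.6 61.6] tilt fix [-0.0013  0.0055 -0.    ] q [ 0.01  0.38  0.31  2.09 -0.18  0.69  1.63] F [-0.5 -0.1 -0.3] w 52.1
```

>>> {"method": "step_arm", "body": {"translation": [[6,-2.5,3],[0,0,18],[0,0,18],[0,0,18],[0,0,3]], "rot": [[0,0.004,0],[0,0,0],[0,0,0],[0,0,0],[0,0,0]]}}

```text
time_s: 9.35
tool_pos: [0.4671, -0.1637, 0.0361]
tcp_rot: [0.003, 0.184, 0.983, -0.001]
force: [-0.4, -0.1, -0.1]
gripper_width: 0.565
```

```bash
python3 -c "
from h import *
delta([.4625,-.163,.034])"
```

```text
t 9.35 pos [ 0.4671 -0.1637  0.0361] tool shift mm [ 4.5 -1.   2.1] tilt fix [-0.001   0.0068  0.    ] q [ 0.05  0.49  0.26  2.12 -0.23  0.56  1.68] F [-0.4 -0.1 -0.1] w 51.9
```

>>> {"method": "step_arm", "body": {"translation": [[4,-1,1],[0,0,0],[0,0,0],[0,0,0],[0,0,0]], "rot": [[0,0.006,0],[0,0,0],[0,0,0],[0,0,0],[0,0,0]]}}

```text
time_s: 9.77
tool_pos: [0.4645, -0.164, 0.0381]
tcp_rot: [0.002, 0.184, 0.983, -0.001]
force: [-0.5, -0.1, 0.1]
gripper_width: 0.57
```

```bash
python3 -c "
from h import *
delta([.4625,-.163,.034])"
```

```text
t 9.77 pos [ 0.4645 -0.164   0.0381] tool shift mm [2.2 0.2 4.1] tilt fix [-0.0006  0.0035  0.    ] q [ 0.05  0.49  0.27  2.12 -0.23  0.56  1.68] F [-0.5 -0.1  0.1] w 52.4
```

>>> {"method": "step_arm", "body": {"translation": [[2,0,4],[0,0,0],[0,0,0],[0,0,0],[0,0,0]], "rot": [[0,0.003,0],[0,0,0],[0,0,0],[0,0,0],[0,0,0]]}}

```text
time_s: 10.18
tool_pos: [0.4638, -0.1633, 0.0354]
tcp_rot: [0.002, 0.184, 0.983, -0.0]
force: [0.6, -0.4, -0.4]
gripper_width: 0.569
```

>>> {"method": "step_arm", "body": {"translation": [[0,0,0],[0,0,0],[0,0,0],[0,0,0],[0,0,0]], "rot": [[0,0,0],[0,0,0],[0,0,0],[0,0,0],[0,0,0]], "fingers": 15}}

```text
time_s: 10.6
tool_pos: [0.4638, -0.1633, 0.0353]
tcp_rot: [0.002, 0.184, 0.983, -0.0]
force: [-0.0, -0.0, 0.4]
gripper_width: 0.278
```

```bash
python3 -c "
from h import *
delta([.4625,-.163,.034])"
```

```text
t 10.6 pos [ 0.4638 -0.1633  0.0353] tool shift mm [ 1.3 -0.2  1.3] tilt fix [ 0.0001  0.0033 -0.    ] q [ 0.05  0.49  0.26  2.12 -0.23  0.55  1.69] F [-0.  -0.   0.4] w 25.5
```

Gripped at 25.5 mm. Lifting, then carrying it to the narrow tube.

>>> {"method": "step_arm", "body": {"translation": [[0,0,-20],[0,0,-30],[0,0,-35],[0,0,-30],[0,0,-8]], "rot": [[0,0,0],[0,0,0],[0,0,0],[0,0,0],[0,0,0]]}}

```text
time_s: 11.02
tool_pos: [0.4597, -0.1626, 0.159]
tcp_rot: [-0.004, 0.184, 0.983, -0.0]
force: [1.1, -0.4, -0.4]
gripper_width: 0.278
```

```bash
python3 -c "
from h import *
delta([.6745,.0772,.155])"
```

```text
t 11.02 pos [ 0.4597 -0.1626  0.159 ] tool shift mm [-113.2  301.4    2.4] tilt fix [-0.0025 -0.008   0.    ] q [-0.02  0.27  0.34  2.06 -0.12  0.84  1.59] F [ 1.1 -0.4 -0.4] w 25.6
```

>>> {"method": "step_arm", "body": {"translation": [[-9,24,0],[-14,37,0],[-14,37,0],[-14,37,0],[-14,37,0]], "rot": [[-0.002,-0.008,0],[0,0,0],[0,0,0],[0,0,0],[0,0,0]]}}

```text
time_s: 11.43
tool_pos: [0.5833, -0.0312, 0.1614]
tcp_rot: [0.002, 0.194, 0.981, -0.001]
force: [0.6, -1.3, -0.8]
gripper_width: 0.278
```

```bash
python3 -c "
from h import *
delta([.6745,.0772,.155])"
```

```text
t 11.43 pos [ 0.5833 -0.0312  0.1614] tool shift mm [-43.2 134.9   6.5] tilt fix [-0.0009  0.0043  0.    ] q [-0.23  0.42  0.28  1.84 -0.14  0.9   1.3 ] F [ 0.6 -1.3 -0.8] w 25.5
```

>>> {"method": "step_arm", "body": {"translation": [[-12,36,0],[-12,36,0],[-11,33,0],[-3,10,0],[0,0,0]], "rot": [[0,0.004,0],[0,0,0],[0,0,0],[0,0,0],[0,0,0]]}}

```text
time_s: 11.85
tool_pos: [0.6665, 0.0759, 0.1545]
tcp_rot: [-0.003, 0.188, 0.982, 0.001]
force: [0.8, -0.2, -1.5]
gripper_width: 0.277
```

```bash
python3 -c "
from h import *
delta([.6745,.0772,.155])
for n in ['scene','wrist']:
  c=robot.calibration(n);p,d=robot.grab_frame(n);cv2.imwrite(f'pics/{n}6.png',p[:,:,::-1])
  P=cloud(c,d);z=P[...,2]
  for lo,hi in [(.074,.083),(.135,.155)]:
    m=(z>lo)&(z<hi)&(np.hypot(P[...,0]-.674,P[...,1]-.077)<.045)
    q=P[m]; 
    if len(q)>20: print(n,lo,len(q),(q.min(0)+q.max(0))/2,np.ptp(q,axis=0),q.mean(0))
delta([.6745,.0772,.155])"
```

```text
t 11.85 pos [0.6665 0.0759 0.1545] tool shift mm [-7.   4.2 -0.5] tilt fix [ 0.0007 -0.0054 -0.    ] q [-0.34  0.57  0.25  1.61 -0.17  0.99  1.16] F [ 0.8 -0.2 -1.5] w 25.5
scene 0.074 231 [0.67499529 0.07667523 0.07827709] [0.04173573 0.04158104 0.00833632] [0.67628907 0.07623483 0.07853592]
scene 0.135 313 [0.67605026 0.07315364 0.14840911] [0.03419374 0.04576225 0.01307493] [0.67825811 0.06969309 0.14709363]
wrist 0.074 272 [0.66671466 0.0852538  0.07777364] [0.02785188 0.03045186 0.00730443] [0.66069261 0.08979854 0.07892067]
wrist 0.135 2003 [0.65479824 0.07872302 0.1483483 ] [0.02857109 0.04332596 0.01328767] [0.65135568 0.08165975 0.14624206]
t 11.95 pos [0.6648 0.073  0.1547] tool shift mm [-7.4  7.5 -0.4] tilt fix [-0.0008 -0.0064 -0.    ] q [-0.34  0.57  0.25  1.61 -0.16  0.99  1.16] F [-0.2 -0.6 -0.7] w 25.4
```

View pics/scene6.png

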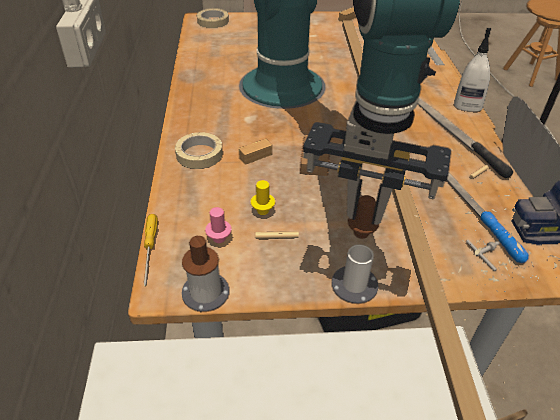

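```bash
python3 -c "
import cv2
a=cv2.imread('pics/scene6.png')[150:310,280:480];cv2.imwrite('pics/c6.png',cv2.resize(a,None,fx=3.5,fy=3.5,interpolation=cv2.INTER_CUBIC))"
```

```text
(no output)
```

View pics/c6.png

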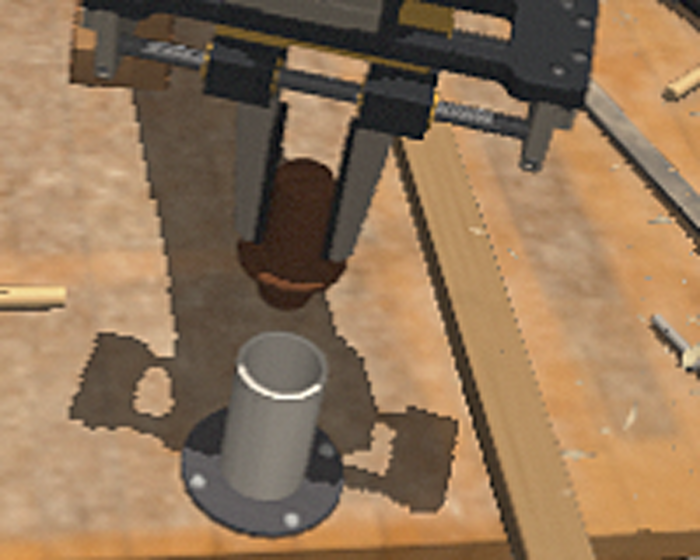

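View pics/wrist6.png

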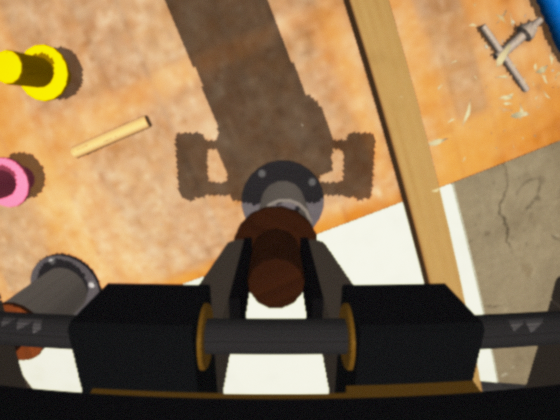

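The plug hangs straight in the jaws, in line with the fingers at crop (290,230). The tube mouth is just below at (282,365). Centring.

>>> {"method": "step_arm", "body": {"translation": [[-6,6,0],[0,0,5],[0,0,5],[0,0,5],[0,0,0]], "rot": [[0,-0.006,0],[0,0,0],[0,0,0],[0,0,0],[0,0,0]]}}

```text
time_s: 12.37
tool_pos: [0.6704, 0.0677, 0.1384]
tcp_rot: [-0.001, 0.194, 0.981, -0.002]
force: [-0.5, 0.1, -1.4]
gripper_width: 0.275
```

```bash
python3 -c "
from h import *
delta([.675,.077,.122])"
```

```text
t 12.37 pos [0.6704 0.0677 0.1384] tool shift mm [-0.7 10.4 16.4] tilt fix [-0.0044 -0.0005  0.    ] q [-0.33  0.59  0.25  1.61 -0.17  0.96  1.16] F [-0.5  0.1 -1.4] w 25.3
```

>>> {"method": "step_arm", "body": {"translation": [[-1,9,2],[0,0,2],[0,0,0],[0,0,0],[0,0,0]], "rot": [[-0.004,0,0],[0,0,0],[0,0,0],[0,0,0],[0,0,0]]}}

```text
time_s: 12.78
tool_pos: [0.6748, 0.075, 0.1339]
tcp_rot: [-0.0, 0.195, 0.981, -0.0]
force: [0.0, 0.5, -0.6]
gripper_width: 0.278
```

```bash
python3 -c "
from h import *
delta([.675,.077,.122])"
```

```text
t 12.78 pos [0.6748 0.075  0.1339] tool shift mm [ 0.6  1.9 11.9] tilt fix [-0.0003 -0.0008 -0.    ] q [-0.33  0.6   0.25  1.6  -0.17  0.96  1.15] F [ 0.   0.5 -0.6] w 25.6
```

>>> {"method": "step_arm", "body": {"translation": [[0.5,2,3],[0,0,4],[0,0,4],[0,0,1],[0,0,0]], "rot": [[0,0,0],[0,0,0],[0,0,0],[0,0,0],[0,0,0]]}}

```text
time_s: 13.2
tool_pos: [0.6753, 0.0776, 0.121]
tcp_rot: [-0.0, 0.195, 0.981, 0.0]
force: [-0.2, 1.3, -1.1]
gripper_width: 0.279
```

```bash
python3 -c "
from h import *
delta([.675,.077,.0935])"
```

```text
t 13.2 pos [0.6753 0.0776 0.121 ] tool shift mm [-0.  -0.7 27.5] tilt fix [ 0.0001 -0.0003  0.    ] q [-0.34  0.62  0.25  1.61 -0.18  0.94  1.15] F [-0.2  1.3 -1.1] w 25.6
```

>>> {"method": "step_arm", "body": {"translation": [[0,-0.5,4],[0,0,4],[0,0,4],[0,0,3],[0,0,0]], "rot": [[0,0,0],[0,0,0],[0,0,0],[0,0,0],[0,0,0]]}}

```text
time_s: 13.62
tool_pos: [0.6749, 0.0769, 0.1041]
tcp_rot: [-0.0, 0.195, 0.981, -0.0]
force: [-0.4, -0.8, -0.9]
gripper_width: 0.277
```

```bash
python3 -c "
from h import *
delta([.675,.077,.0935])"
```

```text
t 13.62 pos [0.6749 0.0769 0.1041] tool shift mm [-0.1  0.2 10.6] tilt fix [-0.0003 -0.0007  0.    ] q [-0.33  0.64  0.24  1.62 -0.18  0.91  1.16] F [-0.4 -0.8 -0.9] w 25.5
```

Inside by 11 mm with no contact force. Continuing down.

>>> {"method": "step_arm", "body": {"translation": [[0,0,3],[0,0,3],[0,0,3],[0,0,2],[0,0,0]], "rot": [[0,0,0],[0,0,0],[0,0,0],[0,0,0],[0,0,0]]}}

```text
time_s: 14.03
tool_pos: [0.6753, 0.077, 0.0936]
tcp_rot: [-0.0, 0.195, 0.981, 0.0]
force: [-0.2, 0.1, -0.6]
gripper_width: 0.276
```

```bash
python3 -c "
from h import *
delta([.675,.077,.0935])"
```

```text
t 14.03 pos [0.6753 0.077  0.0936] tool shift mm [ 0.3 -0.1  0.1] tilt fix [ 0.0005 -0.0004 -0.    ] q [-0.33  0.65  0.24  1.62 -0.19  0.89  1.16] F [-0.2  0.1 -0.6] w 25.4
```

>>> {"method": "step_arm", "body": {"translation": [[0,0,1.5],[0,0,1],[0,0,0],[0,0,0],[0,0,0]], "rot": [[0,0,0],[0,0,0],[0,0,0],[0,0,0],[0,0,0]]}}

```text
time_s: 14.45
tool_pos: [0.6756, 0.0772, 0.0935]
tcp_rot: [0.0, 0.195, 0.981, 0.001]
force: [0.1, -0.4, -1.1]
gripper_width: 0.277
```

>>> {"method": "step_arm", "body": {"translation": [[0,0,0],[0,0,0],[0,0,0],[0,0,0],[0,0,0]], "rot": [[0,0,0],[0,0,0],[0,0,0],[0,0,0],[0,0,0]], "fingers": 52}}

```text
time_s: 14.87
tool_pos: [0.6759, 0.077, 0.0929]
tcp_rot: [0.0, 0.195, 0.981, 0.001]
force: [-0.0, 0.3, 1.0]
gripper_width: 0.566
```

>>> {"method": "step_arm", "body": {"translation": [[0,0,-10],[0,0,-25],[0,0,-30],[0,0,-20],[0,0,0]], "rot": [[0,0,0],[0,0,0],[0,0,0],[0,0,0],[0,0,0]]}}

```text
time_s: 15.28
tool_pos: [0.6748, 0.0765, 0.1815]
tcp_rot: [-0.001, 0.195, 0.981, -0.0]
force: [1.4, 0.5, 0.7]
gripper_width: 0.567
```

>>> {"method": "step_arm", "body": {"translation": [[0,0,-5],[25,0,-5],[35,0,-5],[35,0,0],[20,0,0]], "rot": [[0,0,0],[0,0,0],[0,0,0],[0,0,0],[0,0,0]]}}

```text
time_s: 15.7
tool_pos: [0.5682, 0.1178, 0.1964]
tcp_rot: [0.0, 0.199, 0.98, -0.001]
force: [-0.5, 0.2, -1.1]
gripper_width: 0.565
```

>>> {"method": "step_arm", "body": {"translation": [[0,0,0],[0,0,0],[0,0,0],[0,0,0],[0,0,0]], "rot": [[0,0,0],[0,0,0],[0,0,0],[0,0,0],[0,0,0]]}}

```text
time_s: 16.12
tool_pos: [0.5661, 0.119, 0.1955]
tcp_rot: [-0.001, 0.197, 0.98, -0.002]
force: [-0.0, -0.0, 0.6]
gripper_width: 0.566
```

```bash
python3 -c "
from chk import *
chk((.675,.077),'7');chk((.677,-.175),'8',('scene','top'))
delta([.675,.077,.2])
im=cv2.imread('pics/scene8.png');cv2.imwrite('pics/c8.png',cv2.resize(im[150:310,130:400],None,fx=2.9,fy=2.9))"
```

```text
scene 0.112 274 mid [0.6761 0.0752 0.1216] ext [0.027 0.026 0.019] z95 [0.1138 0.1271 0.1299]
scene 0.0815 344 mid [0.6765 0.0752 0.0855] ext [0.047 0.047 0.008] z95 [0.0832 0.0855 0.0878]
top 0.112 131 mid [0.6731 0.0751 0.1221] ext [0.025 0.025 0.018] z95 [0.1166 0.1277 0.1303]
top 0.0815 178 mid [0.6744 0.0767 0.0853] ext [0.047 0.046 0.007] z95 [0.0826 0.085  0.0876]
wrist 0.112 246 mid [0.6787 0.0776 0.1277] ext [0.015 0.023 0.004] z95 [0.1267 0.1277 0.1287]
wrist 0.0815 599 mid [0.6634 0.0816 0.0855] ext [0.026 0.042 0.008] z95 [0.0829 0.0847 0.0862]
scene 0.112 279 mid [ 0.6804 -0.1762  0.122 ] ext [0.027 0.025 0.019] z95 [0.114  0.1275 0.1298]
scene 0.0815 587 mid [ 0.6806 -0.1764  0.0856] ext [0.056 0.057 0.008] z95 [0.0834 0.0856 0.0874]
top 0.112 127 mid [ 0.6769 -0.1756  0.1221] ext [0.026 0.024 0.018] z95 [0.1168 0.1275 0.1303]
top 0.0815 333 mid [ 0.6767 -0.1757  0.0853] ext [0.057 0.055 0.007] z95 [0.0828 0.0851 0.0874]
t 16.37 pos [0.5654 0.1193 0.1955] tool shift mm [-117.4    3.3   -4.7] tilt fix [-0.0036 -0.0017  0.    ] q [-0.47  0.37  0.26  1.81 -0.11  0.97  1.01] F [-0.3  0.8 -0.1] w 52.0
```

View pics/c8.png

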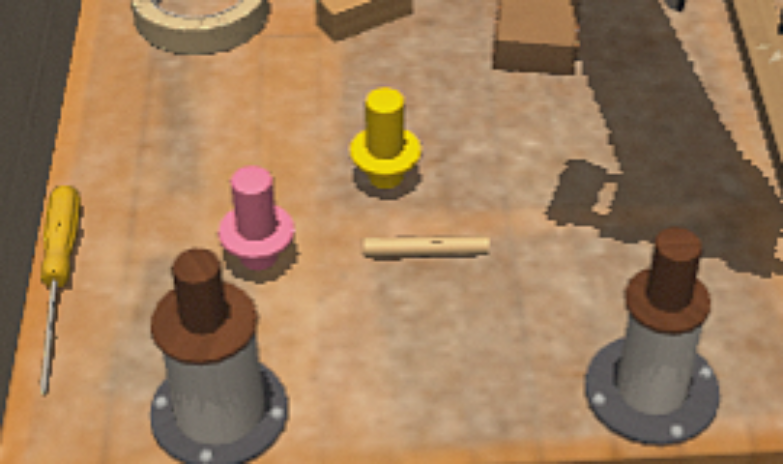

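Both plugs are seated, at crop (205,320) and (668,300): collar tops at z=0.085 and knob tops near 0.128. The robot is clear of everything. Handing in.

```bash
python3 -c "
from bench import robot
print(robot.hand_in())"
```

```text
the job is handed in; nothing more can be done
None
```

Both tubes are closed and the job is handed in: the large dark plug is in the wide tube and the small dark plug is in the narrow one. Both plugs are released, and the arm has backed away clear of everything. It took about 16 s of the 58 s allowed.

- **Seating:** the last camera checks put both collar tops at z ≈ 0.085 m and both knob tops at about 0.128 m, as a fully seated plug should read. Both plugs stand upright.
- **Forces:** wrist forces read no more than a few newtons whenever I checked.
- **Disagreements:** the scene and top cameras differ by 2–4 mm in x, somewhat more than the stated 2 mm calibration. In the last check the wrist camera saw only part of the small plug, so I ignored its position reading there; its heights agreed.
- **Look-alikes:** the arm did not touch the pink or yellow plug.

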